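# Slide a circuit board under the probe bridge

### The job

Push the circuit board, flat on the metal plate, under the blue probe bridge until its front edge is fully home against the grey end block; do not lift or tip it, and do not bump the bridge. Then press the red start button on the end block fully down and let go, leaving the board home and the loose capacitor, relay and loop probe alone.

Things in the scene. Friction and masses are not known exactly. Their poses are not given: they have to be found in the camera images.
- fixture: Fixed test fixture: aluminium ground plate, top 5 mm above the bench. Origin on the bench; +y = the board's sliding direction, z up. Plate spans x -90 to +90, y -380 to +120 mm. Yellow guide rails 10 mm high, inner faces at x = +-52 mm, run y = -35 to +80. Flared lead-ins before them. Grey end block, 100 mm wide, 26 mm high above the plate, fills y = +80 to +118.
- bridge: Blue bridge fixed on the fixture (same origin and axes): a beam across x at y = -12 to +32 mm, underside 23 mm and top 45 mm above the plate, feet at x = +-65 to +-81 mm up to 50 mm above the plate, and a small black probe head with a brass connector on top, up to 67 mm above the plate. Nothing may bump it.
- stop_face (a point): Middle of the end block's face that the board must meet, at plate-top height, at (0, +80, 5) mm in the fixture's frame. Axes as the fixture's.
- mouth (a point): Middle of the entry of the flared lead-ins, 142 mm wide there, at plate-top height: (0, -73, 5) mm in the fixture's frame. Axes as the fixture's.
- board: Green circuit board on a black carrier, loose on the plate, 100 (x) by 150 mm (y), about 0.45 kg (varies); sliding it takes 2 to 7 N. Origin at the centre of its underside; +y points to its front edge, z up. From y = -37 to +75 mm it is at most 19 mm high (4 mm headroom under the bridge). Behind, at y = -64 to -46, stand four black capacitors 36 mm high; they stay outside the bridge.
- nose (a point): Middle of the board's front edge at underside height: (0, +75, 0) mm in the board's frame.
- tail (a point): Middle of the outer face of the aluminium push bar that forms the board's straight back edge (100 mm wide, 8 mm thick, 18 mm high), half-way up: (0, -75, 9) mm in the board's frame. Push here towards the board's +y.
- start_top (a point): Centre of the top of the red start button (24 mm across) on top of the end block. It is pressed straight down.
- start (a joint): Travel of the red start button: 0 released, 0.006 m fully pressed; a spring returns it; fully down takes about 5 N.
- capacitor: Loose black capacitor can standing on the bench, 35 mm across, 48 mm high; origin at the centre of its underside. Leave alone.
- relay: Loose orange relay standing on the bench, 28 x 36 x 30 mm high; origin at the centre of its underside. Leave alone.
- loop_probe: Loose black hand-held loop probe lying on the bench, about 183 mm long, 12 mm high, grip to -x and loop to +x of its own frame; origin on the bench at the front end of the grip. Leave alone.
Mind the look-alikes: they are no part of the job. Of the things that look like the board, the middle-sized one is meant.

How it is judged:
On the way, in this order (a step that is already met when the one before it is completed fails the run):
1. the board is home against the end block, under the bridge (y of nose in the frame of stop_face above -0.003 m and x of nose in the frame of stop_face between -0.005 and 0.005 m and angle between the y axis of board and the y axis of fixture, either way round below 0.035 rad and angle between board's own z axis and vertical below 0.02 rad and height (world z) of board below 0.008 m and linear speed of board below 0.01 m/s), for 0.2 s.
2. the start button is pressed down (value of joint start above 0.0045 m), for 0.05 s.
At the end, for the whole second after the job is handed in: The board lies flat on the plate with its front edge within 3 mm of the end block, centred between the guides within 5 mm and square within 0.035 rad, at rest, and the start button, having been pressed at least 4.5 mm, is released (all of step 1 and value of joint start below 0.0015 m); the robot touches nothing.
It fails at once if the board is lifted more than 7 mm (height (world z) of board above 0.012 m).
It fails at once if the board is tipped more than 0.06 rad (angle between board's own z axis and vertical above 0.06 rad).
It fails at once if the bridge is bumped with more than 3 N (contact force between bridge and anything else above 3 N).
It fails at once if the start button is pressed while the board is not home (value of joint start above 0.003 m and y of nose in the frame of stop_face below -0.004 m).
It fails at once if the loose capacitor, relay or loop probe is displaced more than 15 mm or tipped (distance of any of capacitor, relay, loop_probe from where it was at the start of the episode above 0.015 m or angle between any of capacitor, relay, loop_probe's own z axis and vertical above 0.3 rad).
It also fails if it takes over 53 s, if anything falls off the work surface, if the arm or the gripper's body presses on something with over 40 N, if the wrist force passes 120 N, or if a joint passes its speed limit or range.

### The arm

A 7-joint arm with a two-finger parallel gripper is mounted at the origin on the work surface. World frame = base frame: x ahead of the robot, y to its left, z up, the work surface at z = 0. Lengths are in m, angles in rad, forces in N, time in s.
With the tool pointing down it reaches from about 0.35 to 0.9 m from the base axis. Payload 8.1 kg.
Tool frame: the origin (TCP) lies between the finger pads; the fingertips stand ahead of it and the grasp point (between the pads) is the TCP (arm.nose_length is the z of the fingertips in the tool frame, in m); z points along the fingers, y is the line along which they close (so a half turn about z gives the same grasp; the last joint's range is limited). The gripper opens to 92 mm and grips with 3 to 60 N. Pads are 19 mm wide; open, the fingers measure 130 mm over their backs; the gripper's body (75 mm by 190 mm) begins 47 mm behind the grasp point.
Start: joints at [-1.44, 0.434, 0.025, 1.573, -0.012, 1.134, -0.075], TCP at [0.145, 0.608, 0.246] pointing down, gripper open.
Joint ranges: [-2.62, 2.62], [-0.44, 2.09], [-1.27, 1.32], [0.08, 2.57], [-1.32, 4.46], [0.12, 2], [-2.74, 2.74]. Speed limits (rad/s): [2.22, 2.22, 3.01, 3.01, 3.14, 3.14, 3.14].

### API

Orientations are given as a rotation vector (axis times angle).
In Python, from cell import sensors, optics, arm gives the robot as it stands.
- The arm moves only by the tool arm_command, never from a script. Its argument "deltas" is one flat list of numbers, 7 for each row, row after row: the turn, a rotation vector about the world's x, y, z as a fraction of full scale, then the shift along the world's x, y, z as a fraction of full scale, then the finger opening in mm, from 0 to 91.8. In form: [wx, wy, wz, dx, dy, dz, fingers, wx, wy, wz, dx, dy, dz, fingers, ...]. A call has 1 to 20 rows; each row is the pose to reach, as a shift and turn from the pose commanded when the call began; what a row does not reach only later rows make up. Full scale, the value 1, is 1 m for a shift and 90 degrees for a turn. A row lasts 1/10 s, in which the tool goes at most 50 mm and 8.59 degrees, less where a joint would pass 70% of its speed; a pose out of reach is approached as far as the arm can. A call with a number of a shift or a turn outside -1 to 1 is refused whole. A call with a gripper value outside its range is refused whole. The fingers move at their own pace and stop on an object; "force" is the grip in N (left out, the last holds). Time passes only in rows, so rows that repeat a pose let the fingers close. It gives the time, the measured TCP pose, the force, the opening and the grip force at its end, in the units of the state.
- sensors.observe(): the state, without advancing time (a new reading comes with each control period).
- optics.get_image(name): name is "scene" or "side" or "wrist"; returns the picture (420x560x3 uint8, blue, green, red); there is no depth.
- optics.calibration(name): a dict with "camera_matrix" (3x3 intrinsics, pixels), "rvec" (rotation vector, rad) and "tvec" (3), from world to camera coordinates, as OpenCV has them. Camera axes: x right, y down, z forward; pixel columns grow to the right and rows downward; lengths in m; the calibration is good to about 2 mm. A picture is of the moment at which its call begins: read the wrist's pose just before it. calibration takes no time and is no camera call; for the wrist camera it gives the pose at the moment of the call.
- arm.sign_off(): hands the job in; it is judged then, once.
The state is a dict: "clock": time; "joints": joint angles; "dq": joint speeds; "joint_efforts": joint torques, N m; "position": TCP position; "ee_rot": TCP orientation; "force": force on the tool from outside, world axes, zero at the start; "ft_torque": the same for the moment, N m; "width": opening from 0.0 (shut) to 1.0 (fully open); "gripper_force": force on a finger pad.
Only numpy, scipy, OpenCV 4.12 (cv2) and the standard library are available. Lean on these libraries where they do the work, as an engineer would, in place of code of your own. Each camera call takes 0.05 s, during which the arm holds its last target. There are 200 camera calls.

## Working session

There is one attempt and no reset: what is moved stays moved. The work goes in short steps, Python scripts to look and compute and a tool call to move; the robot and the scene stay as the last step left them, time stands still between calls to the robot, and variables do not carry over. Pictures are saved under pics/ and viewed, at most 10 in all, crops included, and the job is handed in when it is done.

Besides the shell and the picture viewer there is one more tool, called after ">>>" by a JSON object that holds its "fn" and its "kwargs". arm_command: Moves the arm, as the interface text tells. Its arguments: {"type":"object","properties":{"deltas":{"type":"array","items":{"type":"number"}},"force":{"type":"number"}},"required":["deltas"]}

```bash
mkdir -p pics
python3 - <<'E'
from cell import sensors, optics, arm
import cv2
s=sensors.observe(); print(s, arm.nose_length)
for n in ("scene","side"):
    cv2.imwrite(f"pics/{n}0.png",optics.get_image(n)); print(n,optics.calibration(n))
E
```

```text
{'clock': 0.0, 'joints': array([-1.4396    ,  0.43518883,  0.02497232,  1.57412902, -0.01161971,
        1.13400158, -0.07506785]), 'dq': array([ 1.13145595e-03, -5.72639229e-06,  1.08942617e-04,  5.88991499e-04,
        3.42787988e-04, -1.86797387e-03, -1.57450411e-03]), 'joint_efforts': array([ 8.08212053e-05, -6.67837358e+01,  9.85167436e-01, -3.14464259e+01,
       -6.06247759e-02,  4.29005327e-02,  1.43860798e-04]), 'position': array([0.14472743, 0.60749759, 0.24495381]), 'ee_rot': array([-3.66474802e-01, -3.12008278e+00,  2.48254701e-03]), 'force': array([0.65263921, 0.68634275, 0.71470538]), 'ft_torque': array([ 0.00639444,  0.05482498, -0.02090704]), 'gripper_force': 0.0, 'width': 0.9953414131832911} 0.019
scene {'camera_matrix': array([[392.89551363,   0.        , 273.98312384],
       [  0.        , 392.89551363, 203.40334241],
       [  0.        ,   0.        ,   1.        ]]), 'rvec': array([ 2.07158482,  1.49300698, -0.53087972]), 'tvec': array([-0.11728546, -0.29831448,  1.19246222])}
side {'camera_matrix': array([[491.81510891,   0.        , 278.44659111],
       [  0.        , 491.81510891, 206.65112459],
       [  0.        ,   0.        ,   1.        ]]), 'rvec': array([ 2.15395377, -0.43365209,  0.19778123]), 'tvec': array([-0.44502053,  0.16332053,  1.13909701])}
```

View pics/scene0.png

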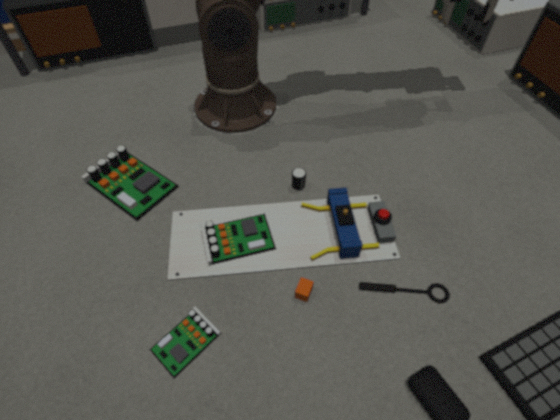

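View pics/side0.png

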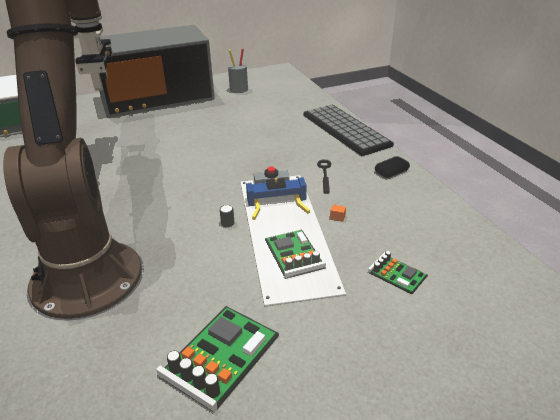

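The scene view shows three boards: large at (130,183), one on the plate at (240,238), and small at (185,342). The middle-sized one, about 70 px long next to the 227 px, 500 mm plate (about 150 mm), is the one on the plate, so that is the board meant. The bridge is at (343,222), the button at (383,215), the capacitor at (298,179), the relay at (304,289) and the probe at (405,290). The side view agrees.

```bash
cat > h.py <<'E'
import numpy as np, cv2
from cell import sensors, optics, arm
def cast(cal,px,z):
    R,_=cv2.Rodrigues(cal["rvec"]); t=np.ravel(cal["tvec"])
    p=np.reshape(px,(-1,2)).astype(float)
    d=np.c_[p,np.ones(len(p))]@np.linalg.inv(cal["camera_matrix"]).T@R
    c=-R.T@t
    return c+d*((z-c[2])/d[:,2])[:,None]
def proj(cal,P): return cv2.projectPoints(np.reshape(P,(-1,3)).astype(float),cal["rvec"],cal["tvec"],cal["camera_matrix"],None)[0].reshape(-1,2)
def big(m): return max(cv2.findContours(m,cv2.RETR_EXTERNAL,cv2.CHAIN_APPROX_NONE)[0],key=cv2.contourArea)
E
python3 - <<'E'
from h import *
for n,roi in (("scene",(160,180,245,105)),("side",(230,160,130,150))):
    im=cv2.imread(f"pics/{n}0.png"); cal=optics.calibration(n)
    hsv=cv2.cvtColor(im,cv2.COLOR_BGR2HSV); x,y,w,h=roi
    R=np.zeros(im.shape[:2],np.uint8); R[y:y+h,x:x+w]=255
    g=cv2.inRange(hsv,(45,90,40),(80,255,255))&R
    r=(cv2.inRange(hsv,(0,150,90),(5,255,255))|cv2.inRange(hsv,(172,150,90),(180,255,255)))&R
    yl=cv2.inRange(hsv,(20,130,100),(35,255,255))&R
    v=hsv[...,2]; wt=((v>(150 if n=="scene" else 185))&(hsv[...,1]<40)).astype(np.uint8)*255&R
    print(n,"plate v",im[250,190] if n=="scene" else im[285,300])
    c=big(wt); hull=cv2.convexHull(c); q=cv2.approxPolyDP(hull,6,True).reshape(-1,2); print("plate q",q.tolist(),cast(cal,q,.005).round(3).tolist())
    c=big(cv2.morphologyEx(g,cv2.MORPH_CLOSE,np.ones((5,5)))); P=cast(cal,c.reshape(-1,2),.017)[:,:2]
    print("green",cv2.minAreaRect((P*1000).astype(np.float32)))
    M=cv2.moments(r,True); p=(M['m10']/M['m00'],M['m01']/M['m00']); print("red",p,M['m00'],cast(cal,p,.04))
    for c in cv2.findContours(yl,cv2.RETR_EXTERNAL,cv2.CHAIN_APPROX_NONE)[0]:
        if len(c)>15: print("yel",cv2.boundingRect(c))
    cv2.imwrite(f"pics/{n}_crop.png",cv2.resize(im[y:y+h,x:x+w],None,fx=3.2,fy=3.2,interpolation=2))
E
```

```text
scene plate v [146 150 151]
plate q [[333, 260], [180, 276], [170, 265], [174, 213], [300, 202], [323, 214]] [[0.592, 0.063, 0.005], [0.525, -0.258, 0.005], [0.492, -0.274, 0.005], [0.354, -0.243, 0.005], [0.419, 0.052, 0.005], [0.47, 0.09, 0.005]]
green ((477.90057373046875, -114.88435363769531), (133.84402465820312, 93.89847564697266), 86.74722290039062)
red (383.463768115942, 212.94202898550725) 69.0 [[0.53406626 0.20715625 0.04      ]]
yel (311, 246, 28, 13)
yel (362, 243, 17, 6)
yel (351, 203, 15, 5)
yel (302, 203, 27, 7)
side plate v [240 244 244]
plate q [[240, 181], [307, 193], [330, 231], [345, 293], [264, 304]] [[0.457, 0.242, 0.005], [0.611, 0.104, 0.005], [0.591, -0.077, 0.005], [0.522, -0.285, 0.005], [0.347, -0.245, 0.005]]
green ((470.1748046875, -116.67889404296875), (123.30680847167969, 91.03909301757812), 87.48112487792969)
red (270.88, 168.56) 25.0 [[0.54585464 0.21607293 0.04      ]]
yel (253, 200, 7, 19)
yel (296, 195, 13, 18)
```

View pics/scene_crop.png

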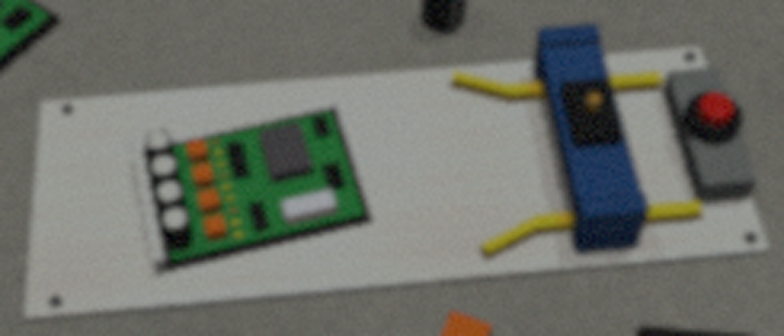

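The crop confirms the board: green PCB with four capacitors and a push bar at the left, its nose towards the blue bridge, turned slightly against the plate. The plate corners are at crop pixels (40,100), (25,317), (768,247) and (702,47). The PCB front corners are at (335,110) and (368,217).

Run:
```python
from h import *
cal=optics.calibration("scene"); f=lambda a: np.array(a)/3.2+[160-.35,180-.35]
def fit(mod,w):
    mod=np.array(mod,float); w=w[:,:2]; mc,wc=mod.mean(0),w.mean(0)
    U,S,V=np.linalg.svd((mod-mc).T@(w-wc)); R=V.T@np.diag([1,np.linalg.det(V.T@U.T)])@U.T
    t=wc-R@mc; print("origin",t.round(4),"yaw",np.arctan2(R[1,0],R[0,0]).round(4),"res mm",((mod@R.T+t-w)*1000).round(1).tolist()); return R,t
W=cast(cal,f([(40,100),(25,317),(768,247),(702,47)]),.005); print(W.round(4).tolist())
R,t=fit([(-.09,-.38),(.09,-.38),(.09,.12),(-.09,.12)],W)
for p in [(0,-.073),(0,.08),(0,.099)]: print(p,(R@p+t).round(4))
for z in (.013,.018):
    B=cast(cal,f([(335,110),(368,217)]),z)[:,:2]; print(z,B.round(4).tolist(),np.linalg.norm(B[1]-B[0]))
    m=B.mean(0); d=B[1]-B[0]; print(" nose fixture",R.T@(m-t),"yaw",np.arctan2(d[1],d[0]), "rel",np.arctan2(*(R.T@d)[::-1]))
T=cast(cal,f([(137,153),(158,268)]),.023)[:,:2]; print("bar",T, R.T@(T.mean(0)-t), np.linalg.norm(T[1]-T[0]))
# red by two views
cs=optics.calibration("side"); Ps=[]
for c in (cal,cs):
    r,_=cv2.Rodrigues(c["rvec"]); Ps.append(c["camera_matrix"]@np.c_[r,c["tvec"]])
X=cv2.triangulatePoints(Ps[0],Ps[1],np.array([383.5,212.9]),np.array([270.9,168.6])).ravel(); X=X[:3]/X[3]; print("red",X,R.T@(X[:2]-t))
s=sensors.observe();print(cv2.Rodrigues(s['ee_rot'])[0].round(3))
```

```text
[[0.3466, -0.2465, 0.005], [0.5228, -0.2845, 0.005], [0.6307, 0.203, 0.005], [0.4583, 0.2435, 0.005]]
origin [0.5181 0.1057] yaw -0.2212 res mm [[0.4, 1.2], [-0.2, -0.3], [1.5, 0.1], [-1.7, -1.0]]
(0, -0.073) [0.5021 0.0345]
(0, 0.08) [0.5357 0.1838]
(0, 0.099) [0.5398 0.2023]
0.013 [[0.4316, -0.0424], [0.5263, -0.0483]] 0.09484637538452084
 nose fixture [-0.00504264 -0.15596341] yaw -0.062364810598128595 rel 0.15881098451280445
0.018 [[0.4353, -0.0434], [0.5293, -0.0493]] 0.09420160122493765
 nose fixture [-0.0016139  -0.15617665] yaw -0.06236481059812865 rel 0.15881098451280437
bar [[ 0.43035556 -0.18767354]
 [ 0.5255247  -0.19348913]] [ 0.02580487 -0.29787715] 0.09534665739842656
red [0.54022688 0.20152229 0.04952954] [0.00055583 0.09833918]
[[-0.973  0.232 -0.   ]
 [ 0.232  0.973 -0.001]
 [-0.    -0.001 -1.   ]]
```

>>> {"fn": "arm_command", "kwargs": {"deltas": [0, 0, -0.992, 0.445, -0.798, 0, 0, 0, 0, -0.992, 0.445, -0.798, 0, 0, 0, 0, -0.992, 0.445, -0.798, 0, 0, 0, 0, -0.992, 0.445, -0.798, 0, 0, 0, 0, -0.992, 0.445, -0.798, 0, 0, 0, 0, -0.992, 0.445, -0.798, 0, 0, 0, 0, -0.992, 0.445, -0.798, 0, 0, 0, 0, -0.992, 0.445, -0.798, 0, 0, 0, 0, -0.992, 0.445, -0.798, 0, 0, 0, 0, -0.992, 0.445, -0.798, 0, 0, 0, 0, -0.992, 0.445, -0.798, 0, 0, 0, 0, -0.992, 0.445, -0.798, 0, 0, 0, 0, -0.992, 0.445, -0.798, 0, 0, 0, 0, -0.992, 0.445, -0.798, 0, 0, 0, 0, -0.992, 0.445, -0.798, 0, 0, 0, 0, -0.992, 0.445, -0.798, 0, 0, 0, 0, -0.992, 0.445, -0.798, 0, 0, 0, 0, -0.992, 0.445, -0.798, 0, 0, 0, 0, -0.992, 0.445, -0.798, 0, 0, 0, 0, -0.992, 0.445, -0.798, 0, 0]}}

```text
clock: 2.1
position: [0.5897, -0.1928, 0.245]
ee_rot: [2.457, 1.957, -0.003]
force: [0.2, -0.2, -0.4]
width: 0.006
gripper_force: 0.0
```

Run:
```python
from h import *
s=sensors.observe(); print(s['clock'],s['position'],s['joints'].round(2),cv2.Rodrigues(s['ee_rot'])[0].round(3).tolist())
print(optics.calibration("wrist")); cv2.imwrite("pics/w1.png",optics.get_image("wrist"))
```

```text
2.1 [ 0.58967188 -0.192824    0.24504173] [-0.23  0.48  0.69  1.62 -0.33  1.15  0.31] [[0.223, 0.975, -0.001], [0.975, -0.223, -0.002], [-0.002, -0.001, -1.0]]
{'camera_matrix': array([[306.20486229,   0.        , 282.57649145],
       [  0.        , 306.20486229, 210.12004617],
       [  0.        ,   0.        ,   1.        ]]), 'rvec': array([-2.83861281,  0.31985476,  0.04663346]), 'tvec': array([-0.61772074, -0.08972146,  0.37363868])}
```

View pics/w1.png

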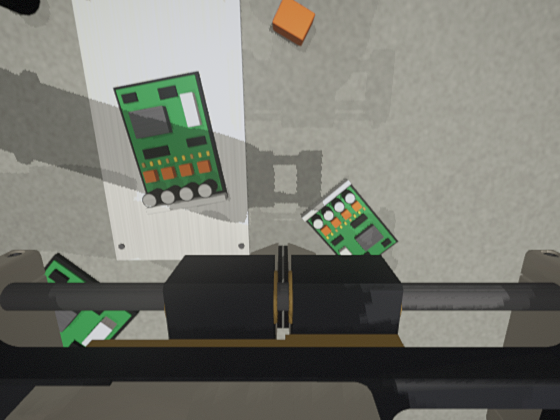

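The wrist view shows the board's front corners at about (115,88) and (199,72), the rear bar's right end at (228,197), and the plate edges at x≈117 and 248. The small look-alike at (350,220) is off to the right on the bench.

```bash
cat >> h.py <<'E'
FO=np.array([.5181,.1057]); FY=-.2212
FR=np.array([[np.cos(FY),-np.sin(FY)],[np.sin(FY),np.cos(FY)]])
def tofix(P): return (np.atleast_2d(P)[:,:2]-FO)@FR
def toworld(p): return np.atleast_2d(p)@FR.T+FO
E
python3 - <<'E'
from h import *
cal=optics.calibration("wrist"); im=cv2.imread("pics/w1.png")
print("plate edges fix", tofix(cast(cal,[(73,0),(117,260),(248,222),(240,0)],.005)).round(4).tolist())
print("screws", tofix(cast(cal,[(121.5,246),(241.5,246)],.005)).round(4).tolist())
c=cast(cal,[(115,88),(199,72)],.015); print("front",tofix(c).round(4).tolist(),np.linalg.norm(c[1]-c[0]))
c=cast(cal,[(147,208),(228,197)],.014); print("bar",c.round(4).tolist(),tofix(c).round(4).tolist(),np.linalg.norm(c[1]-c[0]))
hsv=cv2.cvtColor(im,cv2.COLOR_BGR2HSV); g=cv2.inRange(hsv,(45,90,40),(80,255,255)); g[:60]=0; g[205:]=0; g[:,:105]=0; g[:,235:]=0
r=cv2.minAreaRect((tofix(cast(cal,big(cv2.morphologyEx(g,cv2.MORPH_CLOSE,np.ones((7,7)))).reshape(-1,2),.015))*1000).astype(np.float32)); print(r, cv2.boxPoints(r).round(1).tolist())
E
```

```text
plate edges fix [[-0.0905, -0.073], [-0.09, -0.3784], [0.0892, -0.3243], [0.0888, -0.0733]]
screws [[-0.0808, -0.358], [0.0794, -0.3581]]
front [[-0.0539, -0.1622], [0.0418, -0.1457]] 0.09711159711909004
bar [[0.4166, -0.1817, 0.014], [0.5196, -0.1904, 0.014]] [[-0.036, -0.3027], [0.0665, -0.2886]] 0.1034443202621337
((2.745281219482422, -221.31350708007812), (92.48530578613281, 133.83612060546875), 9.980694770812988) [[-54.400001525878906, -163.39999389648438], [-31.200000762939453, -295.20001220703125], [59.900001525878906, -279.20001220703125], [36.70000076293945, -147.39999389648438]]
```

>>> {"fn": "arm_command", "kwargs": {"deltas": [0, 0, 0, -0.036, -0.0015, -0.05, 0, 0, 0, 0, -0.036, -0.0015, -0.1, 0, 0, 0, 0, -0.036, -0.0015, -0.15, 0, 0, 0, 0, -0.036, -0.0015, -0.185, 0, 0, 0, 0, -0.036, -0.0015, -0.205, 0, 0, 0, 0, -0.036, -0.0015, -0.215, 0, 0, 0, 0, -0.036, -0.0015, -0.215, 0]}}

```text
clock: 2.85
position: [0.5533, -0.1897, 0.0302]
ee_rot: [-2.45, -1.963, 0.001]
force: [-0.1, 1.3, 0.9]
width: 0.007
gripper_force: 0.0
```

Run:
```python
from h import *
s=sensors.observe(); p=s['position']; print(s['clock'],p,s['force'],tofix(p)); 
w=toworld([[.069,-.283]])[0]; print("delta to end",w-p[:2], toworld([[.086,-.284]])[0]-p[:2])
```

```text
2.85 [ 0.55326837 -0.18971533  0.03016711] [-0.09298198  1.34660008  0.94364962] [[ 0.09912577 -0.28050153]]
delta to end [-0.02993992  0.00417202] [-0.01357353 -0.00053342]
```

>>> {"fn": "arm_command", "kwargs": {"deltas": [0, 0, 0, -0.004, -0.004, 0, 0, 0, 0, 0, -0.008, -0.004, 0, 0, 0, 0, 0, -0.01, -0.003, 0, 0, 0, 0, 0, -0.012, -0.0025, 0, 0, 0, 0, 0, -0.014, -0.002, 0, 0, 0, 0, 0, -0.016, -0.001, 0, 0, 0, 0, 0, -0.018, -0.0005, 0, 0, 0, 0, 0, -0.02, 0, 0, 0, 0, 0, 0, -0.022, 0.0005, 0, 0, 0, 0, 0, -0.024, 0.001, 0, 0, 0, 0, 0, -0.026, 0.002, 0, 0, 0, 0, 0, -0.028, 0.0025, 0, 0, 0, 0, 0, -0.03, 0.003, 0, 0, 0, 0, 0, -0.03, 0.003, 0, 0]}}

```text
clock: 4.25
position: [0.5237, -0.1887, 0.0309]
ee_rot: [2.453, 1.962, 0.0]
force: [1.0, -1.9, 2.4]
width: 0.005
gripper_force: 1.6
```

```bash
cat >> h.py <<'E'
def board(n,im,x0,x1,y0,y1,z=.015):
    cal=optics.calibration(n); hsv=cv2.cvtColor(im,cv2.COLOR_BGR2HSV); g=cv2.inRange(hsv,(45,90,40),(80,255,255))
    m=np.zeros_like(g); m[y0:y1,x0:x1]=g[y0:y1,x0:x1]
    c=big(cv2.morphologyEx(m,cv2.MORPH_CLOSE,np.ones((7,7))))
    r=cv2.minAreaRect((tofix(cast(cal,c.reshape(-1,2),z))*1000).astype(np.float32)); return r,cv2.boundingRect(c)
E
python3 - <<'E'
from h import *
s=sensors.observe(); print(s['clock'],s['position'],s['force'],tofix(s['position']))
im=optics.get_image("scene"); cv2.imwrite("pics/s2.png",im); print(board("scene",im,195,290,205,275),board("scene",cv2.imread("pics/scene0.png"),195,290,205,275))
im=optics.get_image("wrist"); cv2.imwrite("pics/w2.png",im)
E
```

```text
4.25 [ 0.52365214 -0.18869146  0.03088152] [ 1.02941583 -1.90797588  2.37465611] [[ 0.0700065  -0.28600044]]
(((0.4531745910644531, -206.49554443359375), (93.79647064208984, 106.12498474121094), 5.821985244750977), (226, 214, 48, 41)) (((7.836189270019531, -224.12994384765625), (94.15518188476562, 134.20997619628906), 9.421058654785156), (213, 215, 61, 47))
```

View pics/w2.png

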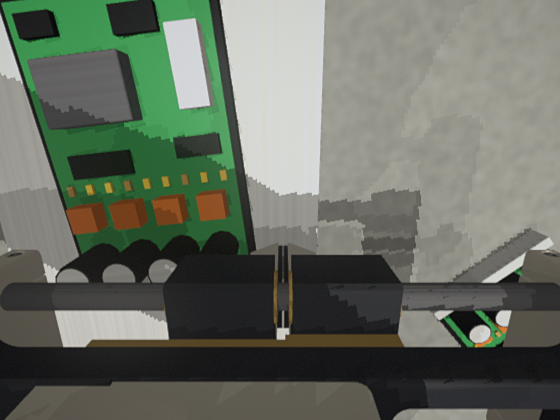

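In the wrist view the board's right edge runs from about (215,0) to (253,250), with the finger against its rear corner. Some turn is left.

Run:
```python
from h import *
cal=optics.calibration("wrist"); 
for z in (.005,.013): 
    f=tofix(cast(cal,[(215,0),(253,250)],z)); d=f[0]-f[1]; print(f.round(4).tolist(),np.arctan2(-d[0],d[1]))
f=tofix(cast(cal,[(325,0),(320,190)],.005)); print(f)
print(proj(cal,np.r_[toworld([[.09,-.25]])[0],.005]))
s=sensors.observe(); print(toworld([[.0,0]])[0])
```

```text
[[0.0385, -0.1561], [0.0528, -0.2823]] 0.11314904161590172
[[0.04, -0.1587], [0.0537, -0.2788]] 0.11314904161590175
[[ 0.08974574 -0.15606215]
 [ 0.09056554 -0.24657324]]
[[318.75990449 196.07009482]]
[0.5181 0.1057]
```

>>> {"fn": "arm_command", "kwargs": {"deltas": [0, 0, 0, 0.01, -0.002, 0, 0, 0, 0, 0, 0.02, -0.004, 0, 0, 0, 0, 0, 0.02, -0.004, 0.045, 0, 0, 0, 0, 0.02, -0.004, 0.09, 0, 0, 0, 0.036, -0.02, -0.015, 0.09, 60, 0, 0, 0.072, -0.05, -0.023, 0.09, 60, 0, 0, 0.072, -0.069, -0.025, 0.09, 60, 0, 0, 0.072, -0.069, -0.025, 0.09, 60, 0, 0, 0.072, -0.069, -0.025, 0.06, 60, 0, 0, 0.072, -0.069, -0.025, 0.03, 60, 0, 0, 0.072, -0.069, -0.025, 0.01, 60, 0, 0, 0.072, -0.069, -0.025, -0.002, 60, 0, 0, 0.072, -0.069, -0.025, -0.002, 60]}}

```text
clock: 5.65
position: [0.4549, -0.213, 0.0274]
ee_rot: [-2.336, -2.097, 0.002]
force: [-0.6, 0.4, -1.0]
width: 0.649
gripper_force: 0.0
```

Run:
```python
from h import *
s=sensors.observe(); R=cv2.Rodrigues(s['ee_rot'])[0]; print(s['clock'],s['position'],s['force'],tofix(s['position']),"relyaw",np.arctan2(R[1,1],R[0,1])-FY, s['width'])
im=optics.get_image("scene"); print(board("scene",im,195,290,205,275))
im=optics.get_image("wrist"); cv2.imwrite("pics/w3.png",im); print(optics.calibration("wrist"))
```

```text
5.65 [ 0.45486159 -0.21302025  0.02735947] [-0.58488673  0.39410512 -1.00647768] [[ 0.0082298  -0.32482913]] relyaw 0.11348502474945539 0.6489048987767587
(((2.2517051696777344, -220.61959838867188), (94.0670166015625, 134.28857421875), 6.103687763214111), (213, 214, 61, 44))
{'camera_matrix': array([[306.20486229,   0.        , 282.57649145],
       [  0.        , 306.20486229, 210.12004617],
       [  0.        ,   0.        ,   1.        ]]), 'rvec': array([-2.85295874,  0.15347105,  0.02102765]), 'tvec': array([-0.47576632, -0.13107812,  0.1359698 ])}
```

View pics/w3.png

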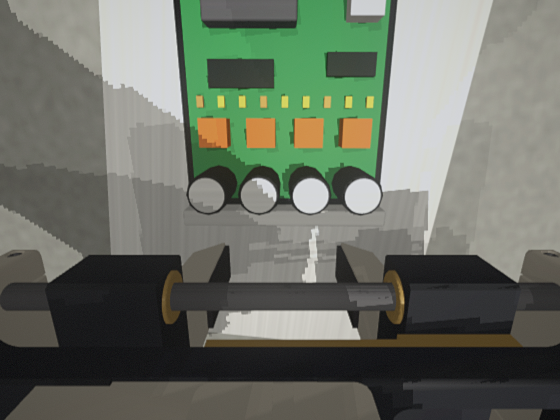

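>>> {"fn": "arm_command", "kwargs": {"deltas": [0, 0, 0, 0.0005, 0.005, 0.001, 60, 0, 0, 0, 0.001, 0.01, 0.001, 60, 0, 0, 0, 0.0015, 0.014, 0.001, 60, 0, 0, 0, 0.0019, 0.018, 0.001, 60, 0, 0, 0, 0.0024, 0.022, 0.001, 60, 0, 0, 0, 0.0028, 0.026, 0.001, 60, 0, 0, 0, 0.0032, 0.03, 0.001, 60, 0, 0, 0, 0.0038, 0.035, 0.001, 60, 0, 0, -0.009, 0.0041, 0.0387, 0.001, 60, 0, 0, -0.018, 0.0044, 0.0425, 0.001, 60, 0, 0, -0.027, 0.0048, 0.0462, 0.001, 60, 0, 0, -0.036, 0.0052, 0.0499, 0.001, 60, 0, 0, -0.045, 0.0058, 0.0536, 0.001, 60, 0, 0, -0.054, 0.0064, 0.0573, 0.001, 60, 0, 0, -0.063, 0.0069, 0.061, 0.001, 60, 0, 0, -0.072, 0.0076, 0.0646, 0.001, 60, 0, 0, -0.072, 0.0076, 0.0646, 0.001, 60]}}

```text
clock: 7.45
position: [0.4627, -0.1479, 0.0297]
ee_rot: [-2.453, -1.962, -0.001]
force: [-0.0, -0.1, 0.6]
width: 0.655
gripper_force: 0.0
```

```bash
cat > chk.py <<'E'
from h import *; import sys
s=sensors.observe(); R=cv2.Rodrigues(s['ee_rot'])[0]; print(s['clock'],s['position'],s['force'],"fix",tofix(s['position']),"relyaw",np.arctan2(R[1,1],R[0,1])-FY)
im=optics.get_image("scene"); cv2.imwrite(f"pics/s_{sys.argv[1]}.png",im); print("scene",board("scene",im,195,340,200,275))
im=optics.get_image("wrist"); cv2.imwrite(f"pics/w_{sys.argv[1]}.png",im); cal=optics.calibration("wrist")
# board side edges: dark carrier beside green, rows 20..150
hsv=cv2.cvtColor(im,cv2.COLOR_BGR2HSV); g=cv2.inRange(hsv,(45,90,30),(80,255,255))
for nm,f in (("L",np.min),("R",np.max)):
    pts=np.array([(f(np.where(g[r])[0]),r) for r in range(10,150,5) if g[r].any()],float)
    w=tofix(cast(cal,pts,.018)); k=np.polyfit(w[:,1],w[:,0],1); print(nm,"slope->yaw",-k[0].round(4),"x at y mid",np.polyval(k,w[:,1].mean()).round(4),w[:,1].mean().round(3))
E
python3 chk.py a
```

```text
7.45 [ 0.46265094 -0.14793253  0.0296553 ] [-0.00083941 -0.14441452  0.61089864] fix [[ 0.00154908 -0.25961829]] relyaw 5.590071946193209e-05
scene (((6.30413818359375, -163.49502563476562), (122.42000579833984, 93.89645385742188), 89.94509887695312), (240, 216, 56, 39))
L slope->yaw 0.0027 x at y mid -0.0424 -0.166
R slope->yaw -0.0019 x at y mid 0.0462 -0.166
```

>>> {"fn": "arm_command", "kwargs": {"deltas": [0, 0, 0, 0.001, 0.0049, 0, 60, 0, 0, 0, 0.002, 0.0098, 0, 60, 0, 0, 0, 0.0031, 0.0147, 0, 60, 0, 0, 0, 0.0041, 0.0196, 0, 60, 0, 0, 0, 0.0051, 0.0245, 0, 60, 0, 0, 0, 0.0061, 0.0294, 0, 60, 0, 0, 0, 0.0071, 0.0343, 0, 60, 0, 0, 0, 0.0082, 0.0392, 0, 60, 0, 0, 0, 0.0092, 0.0441, 0, 60, 0, 0, 0, 0.0102, 0.049, 0, 60, 0, 0, 0, 0.0112, 0.0539, 0, 60, 0, 0, 0, 0.0122, 0.0588, 0, 60, 0, 0, 0, 0.0133, 0.0637, 0, 60, 0, 0, 0, 0.0143, 0.0686, 0, 60, 0, 0, 0, 0.0153, 0.0735, 0, 60, 0, 0, 0, 0.0163, 0.0784, 0, 60, 0, 0, 0, 0.0173, 0.0833, 0, 60, 0, 0, 0, 0.0184, 0.0882, 0, 60, 0, 0, 0, 0.0194, 0.0931, 0, 60, 0, 0, 0, 0.0204, 0.098, 0, 60]}}

```text
clock: 9.55
position: [0.4829, -0.0505, 0.0297]
ee_rot: [-2.453, -1.962, 0.0]
force: [-1.4, -4.3, 2.0]
width: 0.653
gripper_force: 1.9
```

```bash
python3 chk.py b
```

```text
9.55 [ 0.48285629 -0.05046357  0.02972411] [-1.35188309 -4.27138216  1.99232012] fix [[-1.22617436e-04 -1.60091117e-01]] relyaw -0.00013378879105524488
scene (((3.807453155517578, -63.7008171081543), (94.9179458618164, 109.05856323242188), 0.9317315220832825), (284, 211, 54, 39))
L slope->yaw 0.0055 x at y mid -0.0446 -0.065
R slope->yaw 0.0012 x at y mid 0.044 -0.065
```

View pics/w_b.png

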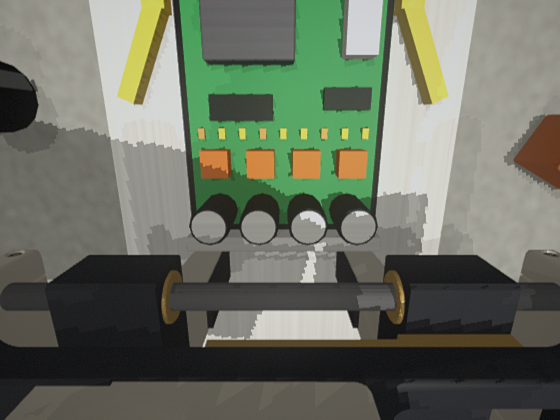

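The board is between the lead-ins, centred and square. The capacitor at (10,95) and relay at (540,150) lie outside the path and below the gripper body.

>>> {"fn": "arm_command", "kwargs": {"deltas": [0, 0, 0, 0.0011, 0.0049, 0, 60, 0, 0, 0, 0.0022, 0.0098, 0, 60, 0, 0, 0, 0.0033, 0.0146, 0, 60, 0, 0, 0, 0.0044, 0.0195, 0, 60, 0, 0, 0, 0.0055, 0.0244, 0, 60, 0, 0, 0, 0.0066, 0.0293, 0, 60, 0, 0, 0, 0.0077, 0.0341, 0, 60, 0, 0, 0, 0.0088, 0.039, 0, 60, 0, 0, 0, 0.0099, 0.0439, 0, 60, 0, 0, 0, 0.011, 0.0488, 0, 60, 0, 0, 0, 0.0121, 0.0537, 0, 60, 0, 0, 0, 0.0132, 0.0585, 0, 60, 0, 0, 0, 0.0143, 0.0634, 0, 60, 0, 0, 0, 0.0154, 0.0683, 0, 60, 0, 0, 0, 0.0165, 0.0732, 0, 60, 0, 0, 0, 0.0165, 0.0732, 0, 60]}}

```text
clock: 11.25
position: [0.4996, 0.0234, 0.0298]
ee_rot: [-2.452, -1.964, -0.001]
force: [-0.1, -0.2, 0.1]
width: 0.658
gripper_force: 0.0
```

```bash
python3 chk.py c
```

```text
11.25 [0.49959964 0.02337125 0.02976017] [-0.13206446 -0.18718992  0.1486149 ] fix [[ 1.33733763e-05 -8.43817931e-02]] relyaw 0.001052984901733417
scene (((7.352901458740234, -13.716503143310547), (21.80830955505371, 89.06070709228516), 77.79664611816406), (327, 213, 11, 33))
L slope->yaw 0.0191 x at y mid -0.0441 -0.018
R slope->yaw 0.0859 x at y mid 0.0444 -0.018
```

>>> {"fn": "arm_command", "kwargs": {"deltas": [0, 0, 0, 0.0003, 0.0015, 0, 60, 0, 0, 0, 0.0006, 0.0029, 0, 60, 0, 0, 0, 0.0009, 0.0039, 0, 60, 0, 0, 0, 0.0011, 0.0049, 0, 60, 0, 0, 0, 0.0012, 0.0054, 0, 60]}}

```text
clock: 11.85
position: [0.5003, 0.0262, 0.0298]
ee_rot: [2.453, 1.96, -0.002]
force: [-2.6, -8.7, 3.8]
width: 0.653
gripper_force: 4.5
```

```bash
python3 chk.py d
```

```text
11.85 [0.50034953 0.02616837 0.02984867] [-2.6355394  -8.65037386  3.80873453] fix [[ 0.00013131 -0.08148829]] relyaw -0.0013430200219606558
scene (((6.086933135986328, -11.333667755126953), (19.716995239257812, 91.04853820800781), 79.46712493896484), (329, 212, 10, 34))
L slope->yaw -0.0851 x at y mid -0.0439 -0.016
R slope->yaw 0.0846 x at y mid 0.0446 -0.016
```

>>> {"fn": "arm_command", "kwargs": {"deltas": [0, 0, 0, 0.0002, 0.001, 0, 60, 0, 0, 0, 0.0004, 0.002, 0, 60, 0, 0, 0, 0.0007, 0.003, 0, 60, 0, 0, 0, 0.0007, 0.003, 0, 60]}}

```text
clock: 12.35
position: [0.5003, 0.0263, 0.0298]
ee_rot: [2.454, 1.957, -0.005]
force: [-4.5, -16.4, 6.4]
width: 0.649
gripper_force: 8.7
```

```bash
python3 chk.py e; python3 -c "
import cv2;a=cv2.imread('pics/s_e.png')[180:285,280:405];b=cv2.imread('pics/w_e.png')
cv2.imwrite('pics/e.png',cv2.hconcat([cv2.resize(a,None,fx=3.2,fy=3.2),cv2.resize(b,(400,336))]))"
```

```text
12.35 [0.50033913 0.02634636 0.02984398] [ -4.54378736 -16.44832991   6.39640366] fix [[ 8.2102698e-05 -8.1316922e-02]] relyaw -0.0032146139974633947
scene (((5.7960052490234375, -12.393474578857422), (17.5267333984375, 91.2331314086914), 79.46712493896484), (329, 212, 9, 34))
L slope->yaw -25.7611 x at y mid -0.0154 -0.016
R slope->yaw 0.0836 x at y mid 0.0446 -0.016
```

View pics/e.png

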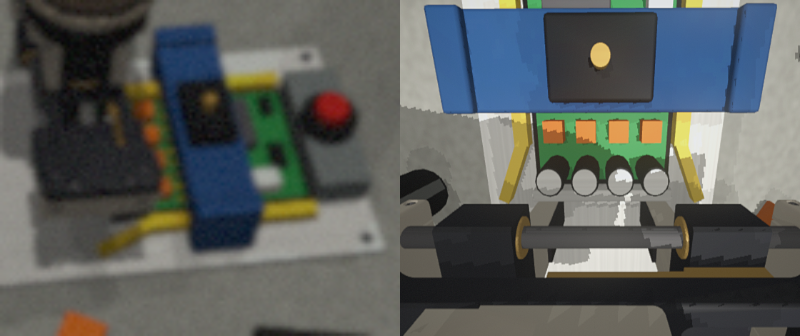

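The board has stopped hard: force rose to 17 N with no further movement, and the green front edge sits at the grey block. I back off, rise, and go over the button.

>>> {"fn": "arm_command", "kwargs": {"deltas": [0, 0, 0, -0.0015, -0.006, 0, 60, 0, 0, 0, -0.0035, -0.016, 0, 60, 0, 0, 0, -0.0066, -0.0293, 0, 60, 0, 0, 0, -0.0066, -0.0293, 0.045, 60, 0, 0, 0, -0.0066, -0.0293, 0.09, 30, 0, 0, 0, -0.0066, -0.0293, 0.135, 0, 0, 0, 0, -0.0066, -0.0293, 0.135, 0, 0, 0, 0, 0.003, 0.015, 0.135, 0, 0, 0, 0, 0.014, 0.062, 0.135, 0, 0, 0, 0, 0.0245, 0.108, 0.135, 0, 0, 0, 0, 0.034, 0.15, 0.135, 0, 0, 0, 0, 0.0385, 0.17, 0.135, 0, 0, 0, 0, 0.0385, 0.17, 0.135, 0, 0, 0, 0, 0.0385, 0.17, 0.135, 0]}}

```text
clock: 13.85
position: [0.5395, 0.1995, 0.1643]
ee_rot: [2.453, 1.962, -0.002]
force: [0.7, -0.1, -0.2]
width: 0.004
gripper_force: 0.0
```

```bash
python3 chk.py f 2>/dev/null
python3 - <<'E'
from h import *
im=cv2.imread("pics/s_f.png"); 
side=optics.get_image("side"); cv2.imwrite("pics/side_f.png",side)
for n,i in (("scene",im),("side",side)):
    hsv=cv2.cvtColor(i,cv2.COLOR_BGR2HSV); r=cv2.inRange(hsv,(0,150,90),(5,255,255))|cv2.inRange(hsv,(172,150,90),(180,255,255)); r[:160]=0;r[240:]=0
    c=big(r); print(n,cv2.boundingRect(c))
w=cv2.imread("pics/w_f.png")
cv2.imwrite('pics/f.png',cv2.hconcat([cv2.resize(im[180:285,270:405],(400,311)),cv2.resize(w,(400,311))]))
E
```

```text
13.85 [0.53948948 0.19951001 0.16425341] [ 0.65652236 -0.11516812 -0.16314455] fix [[0.00028636 0.09621718]] relyaw -0.00037147343841498204
scene (((3.9461517333984375, -32.8170166015625), (49.33694076538086, 93.61759185791016), 89.21453094482422), (312, 212, 27, 35))
scene (381, 210, 7, 8)
side (268, 167, 7, 5)
```

View pics/f.png

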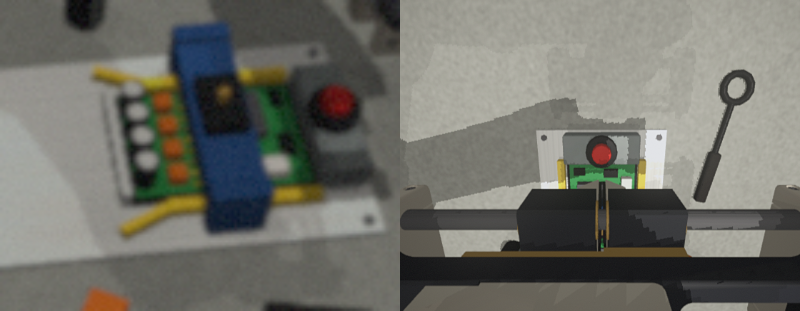

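The board sits under the bridge with its front edge at the grey block. The wrist view shows the red button at about (281,207) and the loose probe to the right, undisturbed.

Run:
```python
from h import *
cal=optics.calibration("wrist"); im=cv2.imread("pics/w_f.png"); hsv=cv2.cvtColor(im,cv2.COLOR_BGR2HSV)
r=cv2.inRange(hsv,(0,150,90),(5,255,255))|cv2.inRange(hsv,(172,150,90),(180,255,255)); c=big(r); (p,rad)=cv2.minEnclosingCircle(c)
print("button",p,rad); 
for z in (.045,.05): print(z,tofix(cast(cal,p,z)), "diam",2*rad/306*( -(-cv2.Rodrigues(cal['rvec'])[0].T@cal['tvec'])[2]*-1-z))
g=cv2.inRange(hsv,(45,90,30),(80,255,255)); 
for x in range(235,330,10):
    ys=np.where(g[200:300,x])[0]
    if len(ys): print(x,200+ys[0],im[196+ys[0]:203+ys[0],x].tolist()[::2],tofix(cast(cal,(x,200+ys[0]),.016)).round(4).tolist())
```

```text
button (282.0, 208.0) 14.035768508911133
0.045 [[0.00015918 0.09760999]] diam 0.02370391946675589
0.05 [[0.00017087 0.09903774]] diam 0.023245234221366637
245 223 [[110, 114, 111], [99, 105, 101], [64, 106, 57], [61, 101, 55]] [[-0.0366, 0.074]]
255 223 [[109, 116, 110], [98, 104, 99], [61, 104, 54], [59, 102, 52]] [[-0.0267, 0.0739]]
265 223 [[60, 64, 63], [98, 104, 99], [59, 104, 51], [61, 103, 53]] [[-0.0168, 0.0739]]
275 226 [[41, 46, 40], [36, 38, 39], [50, 83, 48], [63, 108, 54]] [[-0.0069, 0.0708]]
285 227 [[38, 41, 38], [38, 41, 41], [47, 75, 43], [41, 61, 42]] [[0.003, 0.0697]]
295 223 [[56, 58, 60], [52, 53, 56], [60, 97, 53], [63, 106, 56]] [[0.0129, 0.0739]]
305 223 [[146, 151, 147], [129, 136, 128], [62, 104, 55], [65, 106, 59]] [[0.0228, 0.0738]]
315 223 [[162, 164, 162], [140, 147, 140], [64, 105, 59], [66, 106, 60]] [[0.0327, 0.0738]]
325 223 [[96, 100, 98], [91, 100, 90], [68, 108, 62], [69, 108, 63]] [[0.0426, 0.0738]]
```

>>> {"fn": "arm_command", "kwargs": {"deltas": [0, 0, 0, 0.0006, 0.0025, -0.04, 0, 0, 0, 0, 0.0006, 0.0025, -0.075, 0, 0, 0, 0, 0.0006, 0.0025, -0.087, 0, 0, 0, 0, 0.0006, 0.0025, -0.091, 0, 0, 0, 0, 0.0006, 0.0025, -0.094, 0, 0, 0, 0, 0.0006, 0.0025, -0.097, 0, 0, 0, 0, 0.0006, 0.0025, -0.1, 0, 0, 0, 0, 0.0006, 0.0025, -0.1, 0]}}

```text
clock: 14.8
position: [0.5413, 0.2029, 0.0663]
ee_rot: [2.453, 1.961, 0.003]
force: [-1.3, -2.6, 10.3]
width: 0.006
gripper_force: 5.0
```

>>> {"fn": "arm_command", "kwargs": {"deltas": [0, 0, 0, 0, 0, -0.0015, 0, 0, 0, 0, 0, 0, -0.003, 0, 0, 0, 0, 0, 0, -0.003, 0, 0, 0, 0, 0, 0, -0.003, 0]}}

```text
clock: 15.2
position: [0.5415, 0.2029, 0.0656]
ee_rot: [-2.453, -1.961, -0.006]
force: [-12.9, -5.0, 41.4]
width: 0.007
gripper_force: 20.9
```

>>> {"fn": "arm_command", "kwargs": {"deltas": [0, 0, 0, 0, 0, 0.004, 0, 0, 0, 0, 0, 0, 0.0065, 0, 0, 0, 0, 0, 0, 0.0065, 0]}}

```text
clock: 15.5
position: [0.5413, 0.2033, 0.0693]
ee_rot: [2.453, 1.962, 0.004]
force: [0.9, -1.3, 2.1]
width: 0.002
gripper_force: 1.6
```

>>> {"fn": "arm_command", "kwargs": {"deltas": [0, 0, 0, 0, 0, 0.0015, 0, 0, 0, 0, 0, 0, 0.003, 0, 0, 0, 0, 0, 0, 0.003, 0]}}

```text
clock: 15.8
position: [0.5405, 0.2035, 0.0714]
ee_rot: [2.453, 1.963, 0.001]
force: [1.4, -0.8, 1.8]
width: 0.005
gripper_force: 1.0
```

>>> {"fn": "arm_command", "kwargs": {"deltas": [0, 0, 0, 0, 0, 0.0015, 0, 0, 0, 0, 0, 0, 0.003, 0, 0, 0, 0, 0, 0, 0.003, 0]}}

```text
clock: 16.1
position: [0.5398, 0.2033, 0.0741]
ee_rot: [-2.453, -1.963, 0.001]
force: [0.8, -0.1, 0.3]
width: 0.004
gripper_force: 0.0
```

The spring force persisted over about 6 mm of travel, and there was a hard stop at 41 N, so the press was full. Now rise clear and check.

>>> {"fn": "arm_command", "kwargs": {"deltas": [0, 0, 0, 0, 0, 0.03, 0, 0, 0, 0, 0, 0, 0.08, 0, 0, 0, 0, 0, 0, 0.12, 0, 0, 0, 0, 0, 0, 0.12, 0, 0, 0, 0, 0, 0, 0.12, 0]}}

```text
clock: 16.6
position: [0.5403, 0.2036, 0.1948]
ee_rot: [-2.452, -1.963, -0.002]
force: [0.0, 0.1, 0.4]
width: 0.006
gripper_force: 0.0
```

```bash
python3 chk.py g 2>/dev/null; python3 -c "
import cv2;a=cv2.imread('pics/s_g.png')[170:305,260:460];b=cv2.imread('pics/w_g.png')
cv2.imwrite('pics/g.png',cv2.hconcat([cv2.resize(a,(400,270),interpolation=2),cv2.resize(b,(400,270))]))"
```

```text
16.6 [0.54033166 0.203581   0.19482471] [0.01328696 0.06653355 0.35553441] fix [[0.00021484 0.10037375]] relyaw 0.0003875864966776943
scene (((4.31329345703125, -31.0368595123291), (47.879947662353516, 93.5473861694336), 86.04328918457031), (315, 212, 23, 35))
```

View pics/g.png

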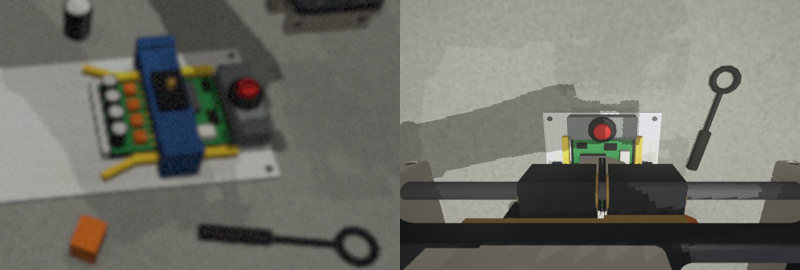

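The board is still home and square, the button has been released, the loose items are undisturbed, and the arm is clear.

```bash
python3 -c "
from cell import arm; print(arm.sign_off())"
```

```text
the job is handed in; nothing more can be done
None
```

The board is home and square against the end block, the start button was pressed fully and released, the loose parts were left alone, and the job was handed in at about 17 s; the sign-off returned no verdict.

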